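# Unload a spun specimen from a centrifuge and show its label to the reader

### The job

The spin is over and the centrifuge's rotor turns freely: bring the labelled specimen container round to where you can reach it squarely, draw it out along its sloping sleeve, and stand it gently, upright, on the ring of the label reader with its label facing the reader's window. Leave the unlabelled balance container seated in the rotor, do not let the specimen tip over or drop, and do not disturb the bin, the slide box or the alcohol bottle.

Things in the scene. Friction and masses are not known exactly. Their poses are not given: they have to be found in the camera images.
- centrifuge: Cream centrifuge, fixed. Origin: on the bench straight below the rotor's axis; x points to its rear, z up. Case x -200 to 150, y -145 to 145 mm; flat deck 200 mm above the bench with a round bowl opening, radius 118 mm, about the axis. The open lid stands at the rear edge (at deck height its near face is 140 mm from the axis): 22 mm thick, 280 wide, up to 490 mm high, leaning 12 degrees back.
- rotor: Passive rotor, 1.3 kg, 206 mm across, turning without limit on its upright axis. It spins freely (about 0.004 N m friction), yields to any touch and may coast a little when let go. Origin: on the axis, 125 mm above the bench; z up; x points level from the axis towards the specimen's side.
- rotor_knob (a point): Centre of the flat top of the rotor's central black knob, on the axis, 203 mm above the bench. Round upright cylinder 24 mm in diameter, grippable over its upper 34 mm (a 34 mm wide collar below). It is part of the rotor: turning it turns the rotor.
- seat_sample (a point): Middle of the floor of the rotor sleeve where the specimen starts, 91 mm from the axis, 139 mm above the bench. Six equal round sleeves stand 60 degrees apart, four empty. Each slopes 35 degrees from vertical, its mouth leaning in to the axis (mouth centre 64 mm from the axis, 178 mm above the bench). Bore 31 mm wide, 47 mm deep: 46 mm of a container stands out, with 3 mm play across.
- seat_balance (a point): Middle of the floor of the sleeve straight across the rotor, where the balance container sits and stays.
- sample: The specimen: white 30 ml universal container, round blue screw cap, barred paper label. Loose, 40 to 85 g. Origin: centre of its flat underside; z up its axis to the cap; x out through the label's middle. 28 mm in diameter, 93 mm tall; cap: the top 18 mm, 31 mm wide. It starts sloping 35 degrees in its sleeve, cap's top about 38 mm from the axis and 215 mm above the bench, label outward and up.
- label (a point): Middle of the specimen's label, on its surface, 40 mm above its underside. The label covers about 100 degrees of the side, 10 to 66 mm up; a 10 mm wide paper seal strip runs from it up over the cap to the middle of the cap's top.
- balance: The balance container: same white container and blue cap, without label or seal strip, in the sleeve straight across from the specimen. Origin: centre of its underside, z up its axis. It stays in the rotor.
- reader: Label reader, fixed. Origin: on the bench, below the face of its window; x points from the standing ring to the window, z up. A grey, rigid base plate 8 mm thick (x -105 to 60, y -55 to 55 mm) carries a light grey head, whose face with the dark window is at x = 1 mm (y -42 to 42, 8 to 105 mm above the bench).
- reader_ring (a point): Centre of the white ring, 37 mm across, printed on the reader's plate, 8 mm above the bench, 50 mm in front of the window. The specimen stands here.
- reader_window (a point): Middle of the reader's window, 58 mm above the bench.
- bin: Bystander: open green plastic bin, 95 x 140 mm, 65 mm high, loose. Origin: centre of its underside.
- slide_box: Bystander: cardboard box of slides, 82 x 60 mm, 50 mm high, loose. Origin: centre of its underside.
- alcohol: Bystander: white bottle, 60 mm in diameter, 150 mm high, loose. Origin: centre of its underside.
There are look-alikes about, which are no part of the job. What is shaped like the reader but brown or green is not meant.

How it is judged:
On the way:
1. the specimen is lifted clear of its sleeve, held by the fingers (distance between sample and seat_sample above 0.06 m and contact force between the fingers and sample above 0.5 N), for 0.1 s.
At the end, for the whole second after the job is handed in: The specimen stands upright (within 5 degrees), at rest, on the reader's plate, its axis within 15 mm of the ring's centre and its label turned to the window within 20 degrees; the balance container is still seated in its sleeve (within 12 mm of its floor) (angle between sample's own z axis and vertical below 0.08 rad and horizontal distance between sample and reader_ring below 0.015 m and z of sample in the frame of reader between 0.005 and 0.012 m and angle between the x axis of sample and the x axis of reader, either way round below 0.35 rad and x of reader_window in the frame of sample above 0.02 m and linear speed of sample below 0.02 m/s and distance between balance and seat_balance below 0.012 m); the robot touches nothing.
It fails at once if the specimen tips over (leans more than 60 degrees) (angle between sample's own z axis and vertical above 1.05 rad).
It fails at once if the specimen is dropped (moves faster than 0.5 m/s out of its sleeve and out of the fingers) (linear speed of sample above 0.5 m/s and contact force between the fingers and sample below 0.05 N and distance between sample and seat_sample above 0.02 m).
It fails at once if the specimen is pressed or knocked against the reader with more than 30 N (contact force between sample and reader above 30 N).
It fails at once if the bin, the slide box or the alcohol bottle is moved more than 20 mm (distance of any of bin, slide_box, alcohol from where it was at the start of the episode above 0.02 m).
It also fails if it takes over 67 s, if anything falls off the work surface, if the arm or the gripper's body presses on something with over 40 N, if the wrist force passes 120 N, or if a joint passes its speed limit or range.

### The arm

A 6-joint arm with a two-finger parallel gripper is mounted at the origin on the work surface. World frame = base frame: x ahead of the robot, y to its left, z up, the work surface at z = 0. Lengths are in m, angles in rad, forces in N, time in s.
With the tool pointing down it reaches from about 0.35 to 0.775 m from the base axis. Payload 5.5 kg.
Tool frame: the origin (TCP) lies midway between the tips of the shut fingers; the grasp point (between the pads) lies 19 mm behind it; z points along the fingers, y is the line along which they close (so a half turn about z gives the same grasp; the last joint's range is limited). The gripper opens to 85 mm and grips with 20 to 120 N. Pads are 22 mm wide; open, the fingers measure 114 mm over their backs; the gripper's body (76 mm by 85 mm) begins 54 mm behind the grasp point. The pads swing forward as they close: fully open they stand 13 mm farther back than shut.
Start: joints at [1.087, 0.313, 0.046, 1.304, 0, 1.431], TCP at [0.194, 0.541, 0.231] pointing down, gripper open.
Joint ranges: [-2.76, 2.76], [-0.86, 1.69], [-1.03, 1.26], [-2.2, 2.34], [-1.47, 1.5], [-3.14, 3.14]. Speed limits (rad/s): [2.57, 2.57, 3.14, 3.14, 3.14, 3.14].

### API

Orientations are given as a unit quaternion [w, x, y, z].
In Python, from workcell import get_state, read_camera, camera_info, hand_in, recognise gives the robot as it stands.
- The arm moves only by the tool arm_command, never from a script. Its argument "moves" is one flat list of numbers, 7 for each row, row after row: the opening, from -1 (shut) to 1 (fully open), then the shift along the tool's x, y, z in mm, then the turn, a rotation vector about the tool's x, y, z in rad. A call has 1 to 8 rows; each row shifts and turns the commanded pose from where the row before left it, along the tool's axes as they then stand; what a row does not reach is not made up. A row lasts 1/8 s, in which the tool goes at most 62.5 mm and 10.7 degrees, less where a joint would pass 70% of its speed; a pose out of reach is approached as far as the arm can. A call with a gripper value outside its range is refused whole. The fingers move at their own pace and stop on an object; "newtons" is the grip in N (left out, the last holds). Time passes only in rows, so rows that do not move let the fingers close. It gives the time, the measured TCP pose, the force, the opening and the grip force at its end, in the units of the state.
- get_state(): the state, without advancing time (a new reading comes with each control period).
- read_camera(name): name is "scene" or "top"; returns (picture, depth): 480x640x3 uint8, blue, green, red; 480x640 float32, m along the optical axis (not along the pixel's ray), 0 where there is no reading.
- camera_info(name): a dict with "fovy" (degrees; the focal length in pixels is half the picture's height over the tangent of half this angle, whatever the lens; pixels are square), "cx", "cy" (the principal point, pixels), "eye" and "orientation" of the camera in the world. Camera axes: x right, y down, z forward; pixel columns grow to the right and rows downward; lengths in m; the calibration is good to about 2 mm. A picture is of the moment at which its call begins. camera_info takes no time and is no camera call.
- hand_in(): hands the job in; it is judged then, once.
Trained networks look in the newest picture that a camera, given by its name, has taken for a name from the list of things; names that differ only in an ending like _2 or _b are one class to them, and where a whole thing is asked for, a point or a joint stands for the part that bears it (a point fixed in the world has none). Each returns a list of dicts, best first, with "confidence" (0 to 1); they miss things now and then, are a little off and sometimes report something else, mostly with a low value. They report only what shows in the picture. A call takes as long as a camera call. They do not tell look-alikes from the thing itself.
- recognise(camera, label): "point" ([column, row] in pixels, amid what is visible of it).
The state is a dict: "clock": time; "joint_pos": joint angles; "qvel": joint speeds; "tau": joint torques, N m; "tcp_pos": TCP position; "orientation": TCP orientation; "wrist_force": force on the tool from outside, world axes, zero at the start; "ft_torque": the same for the moment, N m; "finger_gap": finger opening in m; "grip_force": force on a finger pad.
Only numpy, scipy, OpenCV 4.12 (cv2) and the standard library are available. Lean on these libraries where they do the work, as an engineer would, in place of code of your own. Each camera call takes 0.05 s, during which the arm holds its last target. There are 200 camera calls.

## Working session

There is one attempt and no reset: what is moved stays moved. The work goes in short steps, Python scripts to look and compute and a tool call to move; the robot and the scene stay as the last step left them, time stands still between calls to the robot, and variables do not carry over. Pictures are saved under pics/ and viewed, at most 10 in all, crops included, and the job is handed in when it is done.

Besides the shell and the picture viewer there is one more tool, called after "Emit:" by a JSON object that holds its "op" and its "data", one argument or row to a line. arm_command: Moves the arm, as the interface text tells. Its arguments: {"type":"object","properties":{"moves":{"type":"array"},"newtons":{"type":"number"}},"required":["moves"]}

```bash
mkdir -p pics
cat > h.py <<'E'
import numpy as np, cv2
from scipy.spatial.transform import Rotation as R
from workcell import *
def rot(q): return R.from_quat([q[1],q[2],q[3],q[0]])
def cam(n):
    c=camera_info(n); f=240/np.tan(np.radians(c["fovy"])/2); return c,f
def px2w(n,u,v,d):
    c,f=cam(n); u,v,d=map(np.asarray,(u,v,d))
    p=np.stack([(u-c["cx"])/f*d,(v-c["cy"])/f*d,d+0*u],-1)
    return rot(c["orientation"]).apply(p.reshape(-1,3)).reshape(p.shape)+np.array(c["eye"])
def ray_z(n,u,v,z):
    c,f=cam(n); d=rot(c["orientation"]).apply([(u-c["cx"])/f,(v-c["cy"])/f,1]); e=np.array(c["eye"]); return e+d*(z-e[2])/d[2]
E
python3 - <<'E'
from h import *
np.set_printoptions(precision=4,suppress=True)
for n in ("scene","top"):
    im,d=read_camera(n); cv2.imwrite(f"pics/{n}0.png",im); np.save(f"{n}0.npy",d); print(n,camera_info(n))
    for l in ("rotor_knob","sample","balance","reader","bin","slide_box","alcohol","centrifuge"):
        for r in recognise(n,l)[:3]:
            u,v=r["point"]; z=d[int(v),int(u)]; print(l,np.round(r["confidence"],2),np.round([u,v]),px2w(n,u,v,z))
print(get_state())
E
```

```text
scene {'fovy': 45.31390145468993, 'cx': 327.1159478847747, 'cy': 238.61090819233084, 'eye': array([1.1924, 0.5217, 0.9531]), 'orientation': array([-0.1846,  0.4668,  0.7991, -0.3308])}
rotor_knob 0.85 [173. 195.] [ 0.5912 -0.1907  0.1935]
rotor_knob 0.46 [359. 337.] [0.658  0.2684 0.1053]
sample 0.91 [196. 182.] [ 0.5492 -0.1625  0.2065]
balance 0.93 [147. 196.] [ 0.6344 -0.2171  0.212 ]
reader 0.82 [535. 354.] [0.5459 0.5484 0.1093]
reader 0.79 [371. 247.] [0.4408 0.1825 0.0923]
reader 0.79 [467. 221.] [0.2532 0.3249 0.0757]
bin 0.61 [274. 369.] [0.7388 0.1326 0.0061]
slide_box 0.7 [482. 277.] [0.3712 0.4049 0.0511]
slide_box 0.44 [360. 341.] [0.6644 0.274  0.1042]
alcohol 0.64 [439. 364.] [0.6387 0.4112 0.1001]
centrifuge 0.65 [131. 169.] [ 0.575  -0.3179  0.1991]
top {'fovy': 49.43197152793874, 'cx': 318.11662270067546, 'cy': 239.05943766478327, 'eye': array([0.2857, 0.1158, 1.2636]), 'orientation': array([-0.0651,  0.7102, -0.6982,  0.0623])}
rotor_knob 0.58 [469. 198.] [ 0.5766 -0.1964  0.1892]
sample 0.66 [459. 213.] [ 0.5363 -0.1689  0.2142]
sample 0.48 [200. 192.] [0.6029 0.3
[... 235 characters left out ...]
0.1564 -0.0004]
slide_box 0.56 [198. 301.] [0.3557 0.3987 0.0492]
slide_box 0.27 [267. 205.] [0.5971 0.2497 0.0103]
alcohol 0.91 [200. 192.] [0.6029 0.3947 0.1068]
centrifuge 0.71 [526. 199.] [ 0.5772 -0.3193  0.184 ]
{'clock': 0.9, 'joint_pos': array([1.0874, 0.3132, 0.0461, 1.3036, 0.    , 1.4312]), 'qvel': array([-0.0003,  0.0008, -0.0002,  0.001 ,  0.0031, -0.0013]), 'tau': array([  0.0013, -48.0447,  29.8812,   0.0001,  -0.    ,  -0.    ]), 'tcp_pos': array([0.1939, 0.5414, 0.2313]), 'orientation': array([0.    , 0.1711, 0.9853, 0.0001]), 'wrist_force': array([ 0.3479, -0.8202,  0.6906]), 'ft_torque': array([0.0445, 0.0434, 0.0575]), 'grip_force': 0.0, 'finger_gap': 0.08516507649583512}
```

View pics/scene0.png

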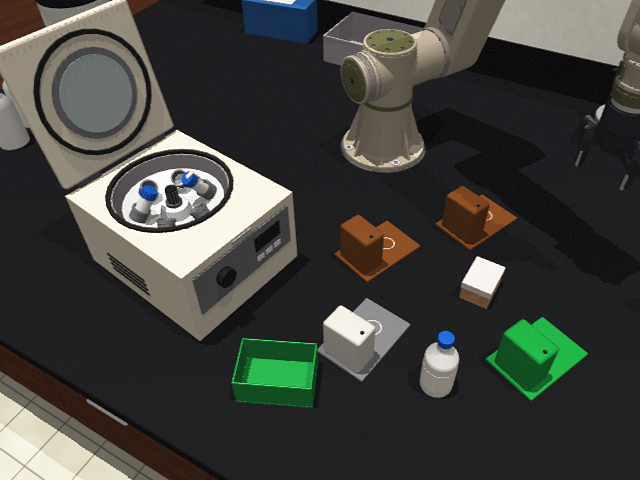

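View pics/top0.png

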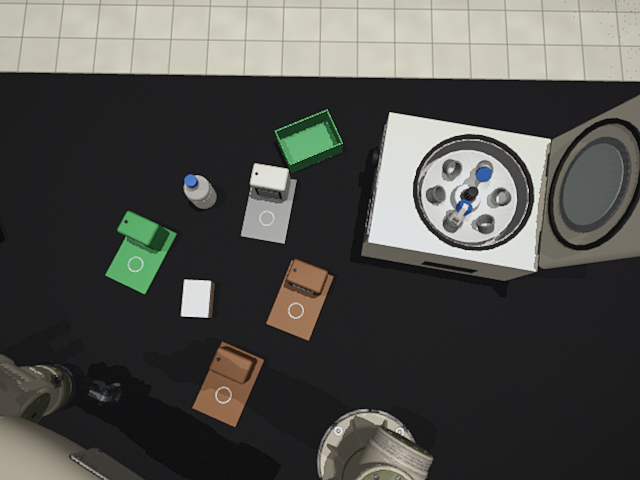

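The scene shows the grey/white reader (head near (350,340), ring near (373,327)), with brown and green decoys beside it. In the top view its ring is near (267,218), the knob near (470,194), the specimen with its seal strip near (463,208) and the balance near (484,174). Next I'll measure these precisely.

```bash
cat > m.py <<'E'
from h import *
np.set_printoptions(precision=4,suppress=True)
vv,uu=np.mgrid[0:480,0:640]
for n in ("top","scene"):
    im,d=read_camera(n); 
    P=px2w(n,uu,vv,d); hsv=cv2.cvtColor(im,cv2.COLOR_BGR2HSV)
    ok=d>0
    blue=ok&(hsv[...,0]>95)&(hsv[...,0]<130)&(hsv[...,1]>120)&(P[...,2]>.15)&(P[...,0]>.4)&(P[...,1]<-.05)
    k,l,s,c=cv2.connectedComponentsWithStats(blue.astype(np.uint8))
    for i in range(1,k):
        if s[i,4]>15: print(n,"blue",s[i,4],c[i],P[l==i].mean(0),P[l==i].max(0))
    # rotor axis: circle fit of deck opening edge -> deck points z~.2 around
    near=ok&(np.hypot(P[...,0]-.58,P[...,1]+.195)<.035)&(P[...,2]>.198)&(P[...,2]<.208)&(hsv[...,2]<90)
    print(n,"knob top",near.sum(),P[near].mean(0) if near.any() else 0)
    # reader
    box=ok&(abs(P[...,0]-.61)<.12)&(abs(P[...,1]-.255)<.09)
    plate=box&(P[...,2]>.003)&(P[...,2]<.014)&(hsv[...,1]<40)&(hsv[...,2]>60)
    head=box&(P[...,2]>.098)&(P[...,2]<.112)&(hsv[...,1]<60)
    wh=plate&(hsv[...,2]>195)
    for m,t in ((plate,"plate"),(head,"head"),(wh,"ring")):
        if m.sum()>5:
            Q=P[m]; b=cv2.minAreaRect((Q[:,:2]*1000).astype(np.float32)); print(n,t,len(Q),Q.mean(0),(Q.min(0)+Q.max(0))/2,b)
    # centrifuge deck
    deck=ok&(abs(P[...,2]-.2)<.006)&(P[...,1]<-.0)&(P[...,0]>.35)&(hsv[...,2]>120)
    Q=(P[deck][:,:2]*1000).astype(np.float32); print(n,"deck",cv2.minAreaRect(Q))
    # opening circle fit: ransac on inner edge
    b=(deck*255).astype(np.uint8)
    cs,h=cv2.findContours(b,cv2.RETR_CCOMP,cv2.CHAIN_APPROX_NONE)
    for q,hh in zip(cs,h[0]):
        if hh[3]>=0 and len(q)>100:
            X=P[q[:,0,1],q[:,0,0]][:,:2]; X=X[deck[q[:,0,1],q[:,0,0]]]
            A=np.c_[2*X,np.ones(len(X))]; 
            for _ in range(3):
                sol=np.linalg.lstsq(A,(X**2).sum(1),rcond=None)[0]; r=np.sqrt(sol[2]+sol[0]**2+sol[1]**2)
                e=abs(np.hypot(*(X-sol[:2]).T)-r); g=e<np.percentile(e,80); X,A=X[g],A[g]
            print(n,"circle",sol[:2],r,len(X))
E
python3 m.py
python3 - <<'E'
import cv2
im=cv2.imread("pics/top0.png")
a=cv2.resize(im[130:260,400:550],None,fx=4,fy=4,interpolation=cv2.INTER_CUBIC)
cv2.imwrite("pics/crop1.png",a)
E
```

```text
top blue 180 [483.3278 173.8667] [ 0.6216 -0.2217  0.2136] [ 0.6436 -0.2078  0.2261]
top blue 117 [463.8205 205.735 ] [ 0.553  -0.1795  0.2107] [ 0.5791 -0.1644  0.2226]
top knob top 91 [ 0.5859 -0.2008  0.2021]
top plate 1934 [0.5688 0.248  0.0076] [0.6051 0.2466 0.0085] ((605.0648193359375, 246.6577606201172), (114.77777862548828, 192.1251983642578), 81.7886962890625)
top head 801 [0.6407 0.2376 0.104 ] [0.6413 0.2385 0.1043] ((641.6587524414062, 237.73828125), (83.3109130859375, 55.52809524536133), 81.64508056640625)
top ring 40 [0.5649 0.2529 0.0075] [0.5651 0.2511 0.0084] ((565.0563354492188, 251.4490966796875), (32.9047737121582, 36.475460052490234), 87.59056091308594)
top deck ((590.9083251953125, -177.12301635742188), (352.10992431640625, 292.61187744140625), 80.81716918945312)
top circle [ 0.5883 -0.2029] 0.12806189000932497 176
scene blue 168 [189.1726 180.0595] [ 0.5544 -0.1763  0.2104] [ 0.5687 -0.1622  0.2246]
scene blue 209 [148.4163 192.5359] [ 0.6254 -0.2204  0.2126] [ 0.6397 -0.2052  0.2248]
scene knob top 97 [ 0.5843 -0.1953  0.2029]
scene plate 1942 [0.577  0.2639 0.0088] [0.5918 0.2441 0.0085] ((591.0009155273438, 241.97222900390625), (123.45819854736328, 167.4468994140625), 80.57257080078125)
scene head 1188 [0.6454 0.2419 0.1051] [0.6425 0.2408 0.1042] ((643.004150390625, 240.5069122314453), (83.88565826416016, 56.850196838378906), 81.13074493408203)
scene ring 36 [0.5565 0.2581 0.0092] [0.5606 0.2529 0.009 ] ((556.588623046875, 255.69873046875), (37.86496353149414, 18.518678665161133), 53.535404205322266)
scene deck ((589.2083740234375, -176.797119140625), (356.38006591796875, 293.89630126953125), 80.59818267822266)
scene circle [ 0.5825 -0.2054] 0.1299118489879077 160
```

View pics/crop1.png

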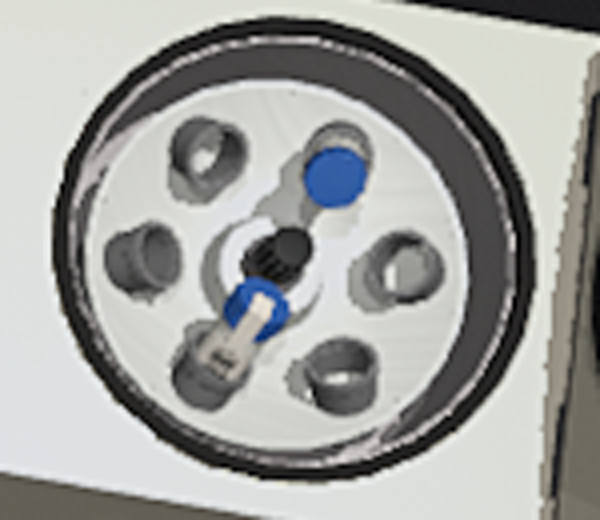

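The crop shows the specimen at lower left of the knob (cap at crop (258,305), strip running outward), pointing roughly at the robot already. The balance is opposite at (335,178). I'll first test a squarely aligned hover pose, tilted 35°.

```bash
cat > plan.py <<'E'
from h import *
AX=np.array([.5855,-.200]); AZ=148.5
def spec(s,az=AZ):           # TCP pose with tip at height s (m) along the container axis in the sleeve
    u=np.array([np.cos(np.radians(az)),np.sin(np.radians(az))]); t=np.radians(35)
    z=np.r_[np.sin(t)*u,-np.cos(t)]; x=np.r_[np.cos(t)*u,np.sin(t)]
    p=np.r_[AX+.091*u,.139]-s*z
    return p,R.from_matrix(np.c_[x,np.cross(z,x),z])
def down(x,y,z,az):          # tool x at azimuth az (deg), pointing down
    a=np.radians(az); X=np.array([np.cos(a),np.sin(a),0]); Z=np.array([0,0,-1.])
    return np.array([x,y,z]),R.from_matrix(np.c_[X,np.cross(Z,X),Z])
def leg(cur,tgt,n=None):
    (p0,r0),(p1,r1)=cur,tgt; w=(r0.inv()*r1).as_rotvec()
    if n is None: n=int(np.ceil(max(np.linalg.norm(p1-p0)/.058,np.linalg.norm(w)/.18)))
    w=np.round(w/n,3); M=sum((r0*R.from_rotvec(w*k)).as_matrix() for k in range(n))
    d=np.round(np.linalg.solve(M,p1-p0)*1000,1)
    print(n,"x",[*d.tolist(),*w.tolist()])
    return p1,r0*R.from_rotvec(w*n)
def now():
    s=get_state(); return np.array(s["tcp_pos"]),rot(s["orientation"])
E
python3 - <<'E'
from plan import *
c=leg(now(),down(.49,-.03,.36,150)); c=leg(c,spec(.135)); c=leg(c,spec(.065)); print(spec(.135)[0],spec(.065)[0])
E
```

```text
12 x [-42.2, -33.2, -10.7, 0.0, 0.0, 0.015]
4 x [-44.7, -24.5, 18.3, -0.002, 0.153, 0.006]
2 x [-0.0, 0.0, 35.0, -0.0, -0.001, 0.001]
[ 0.57393208 -0.19291117  0.24958553] [ 0.53969827 -0.17193267  0.19224488]
```

Emit:
{"op": "arm_command", "data": {
  "moves": [0.4, -42, -33, -11, 0, 0, 0.015, 0.4, -42, -33, -11, 0, 0, 0.015, 0.4, -42, -33, -11, 0, 0, 0.015, 0.4, -42, -33, -11, 0, 0, 0.015, 0.4, -42, -33, -11, 0, 0, 0.015, 0.4, -42, -33, -11, 0, 0, 0.015, 0.4, -42, -33, -11, 0, 0, 0.015, 0.4, -42, -33, -11, 0, 0, 0.015]
}}

```text
clock: 2.0
tcp_pos: [0.4024, 0.1668, 0.3199]
orientation: [0.0, 0.23, 0.973, 0.0]
wrist_force: [0.8, 0.6, 0.6]
finger_gap: 0.0599
grip_force: 0.0
```

Emit:
{"op": "arm_command", "data": {
  "moves": [0.4, -42, -33, -11, 0, 0, 0.015, 0.4, -42, -33, -11, 0, 0, 0.015, 0.4, -42, -33, -11, 0, 0, 0.015, 0.4, -42, -33, -11, 0, 0, 0.015, 0.4, 0, 0, 0, 0, 0, 0]
}}

```text
clock: 2.62
tcp_pos: [0.4901, -0.0301, 0.3633]
orientation: [0.001, 0.262, 0.965, -0.0]
wrist_force: [-0.0, 0.6, -0.2]
finger_gap: 0.0597
grip_force: 0.0
```

Run:
```python
from plan import *
print(now()[0],get_state()["joint_pos"].round(3)); c=leg(now(),spec(.135),5); c=leg(c,spec(.065))
```

```text
[ 0.49006445 -0.030075    0.36328719] [-0.225  0.145  0.15   1.575 -0.     0.304]
5 x [-36.2, -19.4, 14.8, -0.001, 0.122, 0.004]
2 x [0.1, 0.0, 35.0, -0.001, 0.001, -0.0]
```

Emit:
{"op": "arm_command", "data": {
  "moves": [0.4, -36, -19.5, 15, 0, 0.122, 0.004, 0.4, -36, -19.5, 15, 0, 0.122, 0.004, 0.4, -36, -19.5, 15, 0, 0.122, 0.004, 0.4, -36, -19.5, 15, 0, 0.122, 0.004, 0.4, -36, -19.5, 15, 0, 0.122, 0.004, 0.4, 0, 0, 0, 0, 0, 0]
}}

```text
clock: 3.38
tcp_pos: [0.5723, -0.1855, 0.2372]
orientation: [-0.29, 0.257, 0.919, 0.077]
wrist_force: [0.9, 0.0, -2.7]
finger_gap: 0.0599
grip_force: 0.0
```

Run:
```python
from plan import *
print(now()[0],spec(.135)[0],get_state()["joint_pos"].round(3),get_state()["wrist_force"]); c=leg(now(),spec(.135),1); c=leg(c,spec(.065))
im,d=read_camera("scene"); cv2.imwrite("pics/s1.png",im[0:360,0:480])
im,d=read_camera("top"); cv2.imwrite("pics/t1.png",im)
```

```text
[ 0.57233074 -0.18550102  0.23716007] [ 0.57393208 -0.19291117  0.24958553] [-0.466  1.032  1.141  2.287  0.038  0.069] [ 0.88889284  0.0141395  -2.66781544]
1 x [2.8, -5.6, -13.1, -0.01, 0.002, 0.0]
2 x [-0.0, 0.0, 35.0, -0.0, -0.0, 0.0]
```

View pics/s1.png

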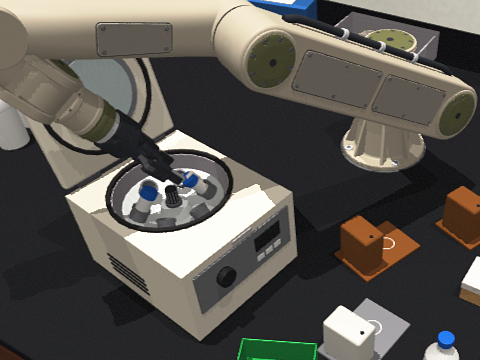

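Run:
```python
import numpy as np
from scipy.optimize import least_squares
D=[(.569,.2313,.3132,.0461,1.3036),(.484,.3633,.145,.150,1.575),(.5953,.2372,1.032,1.141,2.287)]
def fk(q,j2,j3,j4):
    a,L1,L2,L3,h,c=q; f=j2-j3; P=f+j4
    return a+L1*np.sin(j2+c)+L2*np.cos(f)+L3*np.cos(P), h+L1*np.cos(j2+c)-L2*np.sin(f)-L3*np.sin(P)
F=lambda q:np.ravel([np.subtract(fk(q,*d[2:]),d[:2]) for d in D])
for x0 in ([0,.35,.4,.3,.3,0],[.05,.4,.35,.25,.4,0.2],[0,.3,.35,.3,.2,-.2]):
    s=least_squares(lambda q:np.r_[F(q),.01*(q-np.array(x0))],x0); print(s.x.round(3),abs(F(s.x)).max())
    q=s.x
    for r,z,P in ((.598,.2496,2.18),(.558,.192,2.18),(.558,.192,2.1),(.558,.192,2.0),(.53,.36,2.18)):
        t=least_squares(lambda j:np.r_[np.subtract(fk(q,j[0],j[1],P-j[0]+j[1]),(r,z))],[1.0,1.1]).x; print(r,z,P,t.round(3),round(P-t[0]+t[1],3))
```

```text
[-0.     0.603  0.418  0.573  0.334 -0.036] 0.0004020984543093853
0.598 0.2496 2.18 [1.053 1.215] 2.343
0.558 0.192 2.18 [0.93 0.81] 2.06
0.558 0.192 2.1 [0.839 0.68 ] 1.94
0.558 0.192 2.0 [0.732 0.528] 1.797
0.53 0.36 2.18 [0.878 1.105] 2.407
[-0.     0.603  0.418  0.572  0.334 -0.035] 0.0004351240762657804
0.598 0.2496 2.18 [1.053 1.216] 2.343
0.558 0.192 2.18 [0.93 0.81] 2.06
0.558 0.192 2.1 [0.839 0.679] 1.94
0.558 0.192 2.0 [0.732 0.528] 1.797
0.53 0.36 2.18 [0.878 1.105] 2.407
[ 0.     0.603  0.418  0.573  0.334 -0.036] 0.0004103409018114679
0.598 0.2496 2.18 [1.052 1.215] 2.343
0.558 0.192 2.18 [0.93 0.81] 2.06
0.558 0.192 2.1 [0.839 0.679] 1.94
0.558 0.192 2.0 [0.732 0.528] 1.797
0.53 0.36 2.18 [0.878 1.105] 2.407
```

Run:
```python
from plan import *
c=leg(now(),spec(.105),2); c=leg(c,spec(.065),3)
```

```text
2 x [-3.8, -3.5, 14.0, -0.005, 0.011, 0.002]
3 x [-0.0, -0.0, 13.3, 0.0, -0.0, -0.0]
```

View pics/t1.png

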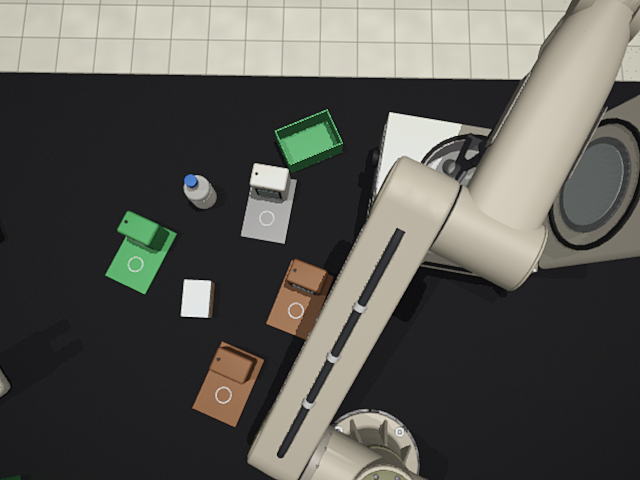

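The top view shows the arm over the bowl, clear of the lid. Descending around the cap.

Emit:
{"op": "arm_command", "data": {
  "moves": [0.4, -3.8, -3.5, 14, -0.005, 0.011, 0.002, 0.4, -3.8, -3.5, 14, -0.005, 0.011, 0.002, 0.4, 0, 0, 0, 0, 0, 0]
}}

```text
clock: 3.85
tcp_pos: [0.5582, -0.1829, 0.236]
orientation: [-0.282, 0.259, 0.92, 0.08]
wrist_force: [-0.3, -0.0, 0.9]
finger_gap: 0.0597
grip_force: 0.0
```

Run:
```python
from plan import *
print(get_state()["wrist_force"]);c=leg(now(),spec(.105),1); c=leg(now(),spec(.065),4)
im,d=read_camera("scene"); cv2.imwrite("pics/s2.png",cv2.resize(im[120:270,70:270],None,fx=4,fy=4,interpolation=2))
```

```text
[-0.34447579 -0.00873879  0.92660801]
1 x [-7.3, -0.4, 8.3, 0.0, 0.015, 0.001]
4 x [-1.8, -0.1, 12.1, 0.0, 0.004, 0.0]
```

View pics/s2.png

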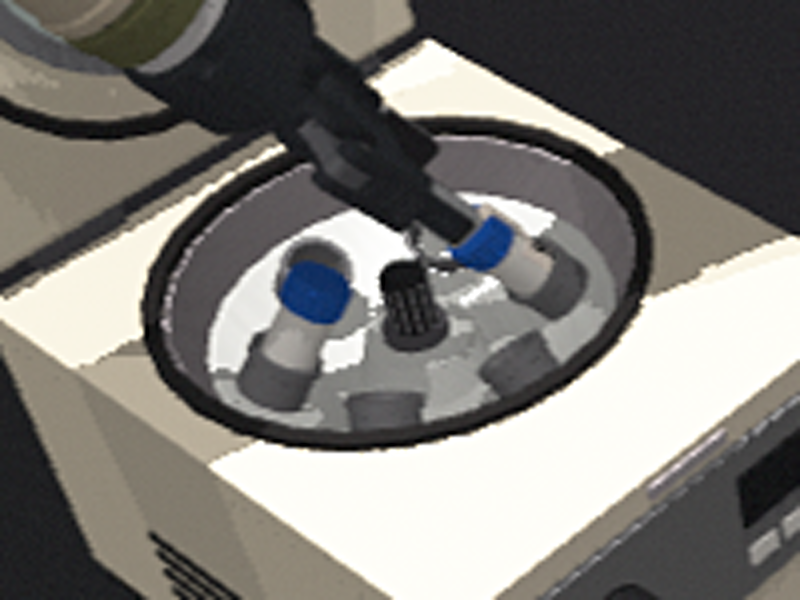

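The finger is next to the specimen's cap (crop (485,240)) and lined up, so I continue down and close.

Emit:
{"op": "arm_command", "data": {
  "moves": [0.4, -3.6, 0, 3, 0, 0.008, 0, 0.4, -3.6, 0, 4, 0, 0.007, 0, 0.4, 0, 0, 14, 0, 0, 0, 0.4, 0, 0, 14, 0, 0, 0, 0.4, 0, 0, 13, 0, 0, 0, 0.4, 0, 0, 0, 0, 0, 0]
}}

```text
clock: 4.65
tcp_pos: [0.5401, -0.173, 0.184]
orientation: [-0.295, 0.259, 0.916, 0.083]
wrist_force: [0.5, -0.7, 1.0]
finger_gap: 0.0595
grip_force: 0.0
```

Run:
```python
from plan import *
print(get_state()["wrist_force"],get_state()["joint_pos"].round(3)); c=leg(now(),spec(.065),1)
```

```text
[ 0.46249615 -0.72740643  1.01101886] [-0.475  0.89   0.713  2.015  0.044  0.061]
1 x [5.5, 0.7, -6.2, 0.001, -0.012, -0.001]
```

Emit:
{"op": "arm_command", "data": {
  "moves": [0.4, 5, 0.5, -5, 0, -0.012, 0, 0.4, 0, 0, 0, 0, 0, 0, -0.5, 0, 0, 0, 0, 0, 0, -0.7, 0, 0, 0, 0, 0, 0, -1, 0, 0, 0, 0, 0, 0, -1, 0, 0, 0, 0, 0, 0, -1, 0, 0, 0, 0, 0, 0, -1, 0, 0, 0, 0, 0, 0],
  "newtons": 30
}}

```text
clock: 5.65
tcp_pos: [0.5399, -0.1724, 0.1921]
orientation: [-0.288, 0.259, 0.918, 0.081]
wrist_force: [2.4, -1.6, 3.5]
finger_gap: 0.0295
grip_force: 29.7
```

Run:
```python
from plan import *
print(get_state()["wrist_force"],get_state()["ft_torque"],get_state()["grip_force"]); c=leg(now(),spec(.065),1);c=leg(now(),spec(.118),5)
```

```text
[ 2.37420134 -1.64163569  3.53709627] [-0.42652011 -0.4293673   0.01413579] 29.688754677772522
1 x [0.4, 0.3, 0.2, 0.001, 0.003, -0.001]
5 x [0.1, 0.1, -10.6, 0.0, 0.001, -0.0]
```

Emit:
{"op": "arm_command", "data": {
  "moves": [-1, 0, 0, -5, 0, 0, 0, -1, 0, 0, -8, 0, 0, 0, -1, 0, 0, -8, 0, 0, 0, -1, 0, 0, -8, 0, 0, 0, -1, 0, 0, 0, 0, 0, 0],
  "newtons": 40
}}

```text
clock: 6.28
tcp_pos: [0.5541, -0.181, 0.2153]
orientation: [-0.289, 0.259, 0.918, 0.082]
wrist_force: [-0.0, 0.6, -1.3]
finger_gap: 0.0296
grip_force: 39.5
```

Run:
```python
from plan import *
print(get_state()["wrist_force"],get_state()["joint_pos"].round(3),get_state()["grip_force"]); c=leg(now(),spec(.12),5)
```

```text
[-0.04045923  0.58065467 -1.33952381] [-0.476  0.928  0.873  2.123  0.043  0.061] 39.455108642578125
5 x [0.1, 0.0, -5.3, 0.0, 0.0, -0.0]
```

Run:
```python
from plan import *
from scipy.optimize import least_squares
q=[0,.603,.418,.573,.334,-.036]
def fk(q,j2,j3,j4):
    a,L1,L2,L3,h,c=q; f=j2-j3; P=f+j4
    return a+L1*np.sin(j2+c)+L2*np.cos(f)+L3*np.cos(P), h+L1*np.cos(j2+c)-L2*np.sin(f)-L3*np.sin(P)
def ik(rs,zb,deg):
    t=np.radians(deg); r=.612-(rs-.065*np.sin(t)); z=zb+.065*np.cos(t); P=np.pi/2+t
    j=least_squares(lambda j:np.subtract(fk(q,j[0],j[1],P-j[0]+j[1]),(r,z)),[1.0,1.1]).x; print(rs,zb,deg,j.round(3),round(P-j[0]+j[1],3))
ik(.058,.186,35); ik(.064,.20,30);ik(.07,.212,25); ik(.08,.225,15);ik(.10,.25,0)
```

```text
0.058 0.186 35 [1.026 1.132] 2.287
0.064 0.2 30 [0.877 0.916] 2.134
0.07 0.212 25 [0.747 0.746] 2.006
0.08 0.225 15 [0.519 0.455] 1.768
0.1 0.25 0 [0.196 0.097] 1.472
```

Emit:
{"op": "arm_command", "data": {
  "moves": [-1, 0, 0, -7, 0, 0, 0, -1, 0, 0, -7, 0, 0, 0, -1, 0, 0, -7, 0, 0, 0, -1, 0, 0, -7, 0, 0, 0, -1, 0, 0, 0, 0, 0, 0]
}}

```text
clock: 6.9
tcp_pos: [0.5677, -0.1894, 0.2381]
orientation: [-0.288, 0.259, 0.918, 0.082]
wrist_force: [-0.0, -0.0, -0.7]
finger_gap: 0.0299
grip_force: 39.5
```

```bash
cat >> plan.py <<'E'
def bot(rs,zb,deg,az=AZ,off=.065):   # container bottom at radius rs, height zb, tilt deg
    u=np.array([np.cos(np.radians(az)),np.sin(np.radians(az))]); t=np.radians(deg)
    z=np.r_[np.sin(t)*u,-np.cos(t)]; x=np.r_[np.cos(t)*u,np.sin(t)]
    return np.r_[AX+rs*u,zb]-off*z,R.from_matrix(np.c_[x,np.cross(z,x),z])
E
python3 - <<'E'
from plan import *
s=get_state();print(s["wrist_force"],s["joint_pos"].round(3),s["grip_force"]); p,r=now(); print(p,spec(.1215)[0])
c=leg((p,r),bot(.066,.205,28)); c=leg(c,bot(.08,.225,15)); c=leg(c,bot(.10,.25,0))
E
```

```text
[-0.00184038 -0.04630436 -0.67830794] [-0.477  1.013  1.102  2.268  0.042  0.06 ] 39.48770999908447
[ 0.56774674 -0.18939824  0.2380923 ] [ 0.56732984 -0.18886531  0.23852697]
1 x [26.0, 0.2, -11.5, 0.001, -0.12, -0.001]
2 x [17.9, 0.0, -5.7, -0.0, -0.114, 0.0]
2 x [20.7, 0.0, -9.8, -0.0, -0.131, 0.0]
```

Emit:
{"op": "arm_command", "data": {
  "moves": [-1, 13, 0, -6, 0, -0.06, 0, -1, 13, 0, -6, 0, -0.06, 0, -1, 9, 0, -3, 0, -0.057, 0, -1, 9, 0, -3, 0, -0.057, 0, -1, 9, 0, -3, 0, -0.057, 0, -1, 9, 0, -3, 0, -0.057, 0, -1, 10, 0, -10, 0, -0.065, 0, -1, 10, 0, -10, 0, -0.065, 0]
}}

```text
clock: 7.9
tcp_pos: [0.5168, -0.1582, 0.3118]
orientation: [-0.062, 0.271, 0.96, 0.018]
wrist_force: [0.3, 0.2, 0.4]
finger_gap: 0.0294
grip_force: 39.5
```

Emit:
{"op": "arm_command", "data": {
  "moves": [-1, 10, 0, -20, 0, -0.065, 0, -1, 10, 0, -20, 0, -0.065, 0, -1, 0, 0, -20, 0, 0, 0, -1, 0, 0, 0, 0, 0, 0]
}}

```text
clock: 8.4
tcp_pos: [0.5038, -0.1501, 0.3749]
orientation: [0.001, 0.272, 0.962, 0.0]
wrist_force: [0.4, -0.5, -1.0]
finger_gap: 0.0297
grip_force: 39.5
```

Run:
```python
from plan import *
s=get_state();print(s["wrist_force"],s["joint_pos"].round(3),s["grip_force"]); p,r=now(); print(p,r.as_matrix().round(3))
im,d=read_camera("scene"); cv2.imwrite("pics/s3.png",im)
```

```text
[ 0.40358161 -0.47415343 -0.99400466] [-0.442  0.219  0.27   1.62   0.     0.108] 39.54610347747803
[ 0.50384699 -0.15008142  0.37494468] [[-0.852  0.523  0.002]
 [ 0.523  0.852 -0.001]
 [-0.002  0.001 -1.   ]]
```

View pics/s3.png

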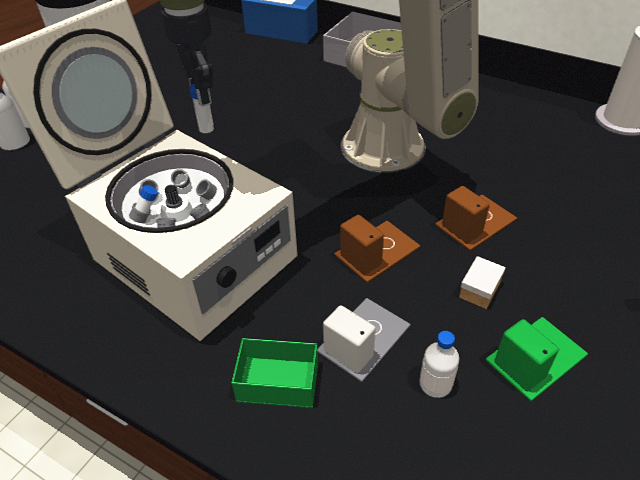

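The specimen hangs vertically in the fingers at (203,105), and the balance is still seated at (148,195). Next comes the transfer, then the yaw through the feasible side.

Run:
```python
from plan import *
p,r=now(); leg((p,r),(np.array([.5648,.2512,.26]),r),10)
```

```text
10 x [15.8, 37.4, 11.4, 0.0, 0.0, 0.0]
```

Emit:
{"op": "arm_command", "data": {
  "moves": [-1, 10, 25, 6, 0, 0, 0, -1, 16, 37, 11, 0, 0, 0, -1, 16, 37, 11, 0, 0, 0, -1, 16, 37, 11, 0, 0, 0, -1, 16, 37, 11, 0, 0, 0, -1, 16, 37, 11, 0, 0, 0, -1, 16, 37, 11, 0, 0, 0, -1, 16, 37, 11, 0, 0, 0]
}}

```text
clock: 9.45
tcp_pos: [0.5483, 0.1566, 0.2883]
orientation: [-0.002, 0.272, 0.962, -0.0]
wrist_force: [-0.1, 0.4, -0.6]
finger_gap: 0.0295
grip_force: 39.6
```

Emit:
{"op": "arm_command", "data": {
  "moves": [-1, 16, 37, 11, 0, 0, -0.05, -1, 12, 32, 11, 0, 0, -0.1, -1, 8, 18, 5, 0, 0, -0.16, -1, 0, 0, 0, 0, 0, -0.16, -1, 0, 0, 0, 0, 0, -0.16, -1, 0, 0, 0, 0, 0, -0.16, -1, 0, 0, 0, 0, 0, -0.16, -1, 0, 0, 0, 0, 0, -0.16]
}}

```text
clock: 10.45
tcp_pos: [0.5583, 0.2487, 0.2615]
orientation: [-0.002, -0.278, 0.96, 0.0]
wrist_force: [0.2, -0.3, -0.7]
finger_gap: 0.0297
grip_force: 39.6
```

Emit:
{"op": "arm_command", "data": {
  "moves": [-1, 0, 0, 0, 0, 0, -0.16, -1, 0, 0, 0, 0, 0, -0.16, -1, 0, 0, 0, 0, 0, -0.16, -1, 0, 0, 0, 0, 0, -0.16, -1, 0, 0, 0, 0, 0, -0.16, -1, 0, 0, 0, 0, 0, -0.16, -1, 0, 0, 0, 0, 0, -0.16, -1, 0, 0, 0, 0, 0, -0.16]
}}

```text
clock: 11.45
tcp_pos: [0.5583, 0.2487, 0.2615]
orientation: [0.001, 0.797, -0.604, -0.001]
wrist_force: [-0.2, 0.9, -1.0]
finger_gap: 0.0302
grip_force: 39.6
```

Emit:
{"op": "arm_command", "data": {
  "moves": [-1, 0, 0, 0, 0, 0, -0.16, -1, 0, 0, 0, 0, 0, -0.16, -1, 0, 0, 0, 0, 0, -0.16, -1, 0, 0, 0, 0, 0, -0.16, -1, 0, 0, 0, 0, 0, -0.16, -1, 0, 0, 0, 0, 0, -0.16, -1, 0, 0, 0, 0, 0, 0]
}}

```text
clock: 12.32
tcp_pos: [0.5584, 0.2487, 0.2619]
orientation: [0.0, 0.985, -0.171, -0.002]
wrist_force: [0.6, -0.3, -0.2]
finger_gap: 0.0298
grip_force: 39.6
```

Run:
```python
from plan import *
s=get_state();print(s["wrist_force"],s["joint_pos"].round(3),s["grip_force"],s["finger_gap"]); p,r=now(); print(p)
c=leg((p,r),down(.5648,.2512,.13,-8.6))
# refine ring by ray at z=.008 in both cameras, and look
for n in("top","scene"):
    im,d=read_camera(n); cv2.imwrite(f"pics/{n}4.png",im)
    vv,uu=np.mgrid[0:480,0:640]
    m=cv2.imread(f"pics/{n}0.png"); h=cv2.cvtColor(m,cv2.COLOR_BGR2HSV); P=px2w(n,uu,vv,np.load(f"{n}0.npy"))
    w=(h[...,2]>165)&(h[...,1]<40)&(P[...,2]<.02)&(np.hypot(P[...,0]-.565,P[...,1]-.251)<.03)
    (cx,cy),ax,an=cv2.fitEllipse(np.argwhere(w)[:,::-1].astype(np.float32).reshape(-1,1,2)); print(n,w.sum(),cx,cy,ax,ray_z(n,cx,cy,.008))
im=cv2.imread("pics/scene4.png"); cv2.imwrite("pics/c4.png",cv2.resize(im[220:400,280:460],None,fx=3.3,fy=3.3,interpolation=2))
```

```text
[ 0.59491905 -0.31433166 -0.22206652] [ 2.870e-01  3.840e-01  2.220e-01  1.412e+00  1.000e-03 -2.510e+00] 39.60862398147583 0.029783734823346716
[0.55839288 0.24867039 0.2618971 ]
3 x [1.9, -1.5, 44.0, 0.0, 0.001, -0.065]
top 322 267.1765441894531 219.49647521972656 (16.824726104736328, 20.555551528930664) [0.56146727 0.2492339  0.008     ]
scene 46 371.3009033203125 327.1500549316406 (14.537653923034668, 18.922901153564453) [0.56481099 0.24979638 0.008     ]
```

View pics/c4.png

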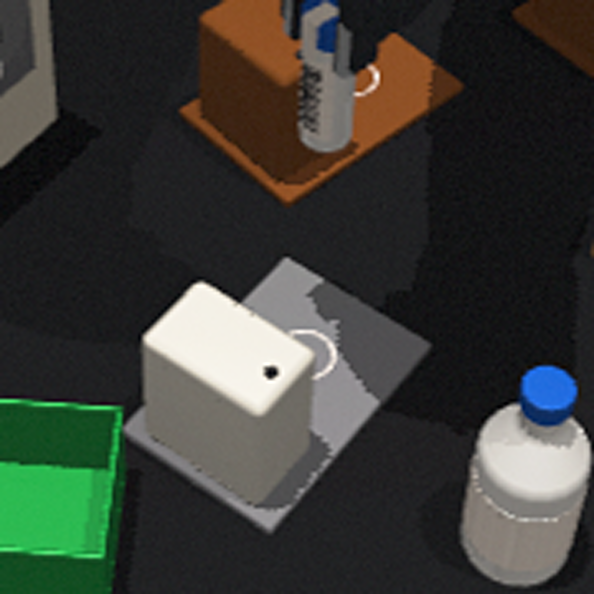

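The crop shows the specimen upright in the fingers with its barred label on the left (window) side, as expected, and the ring on the grey plate is clear. Lowering.

Emit:
{"op": "arm_command", "data": {
  "moves": [-1, 2, -1, 30, 0, 0, -0.065, -1, 2, -1, 45, 0, 0, -0.065, -1, 1.5, -1, 45, 0, 0, -0.065, -1, 0, 0, 30, 0, 0, 0, -1, 0, 0, 0, 0, 0, 0]
}}

```text
clock: 13.05
tcp_pos: [0.5626, 0.2496, 0.1108]
orientation: [0.001, 0.997, -0.075, -0.003]
wrist_force: [0.3, -0.5, 0.2]
finger_gap: 0.0299
grip_force: 39.6
```

Run:
```python
from plan import *
p,r=now(); print(p,get_state()["wrist_force"])
c=leg((p,r),down(.5640,.2508,.078,-8.6),2)
vv,uu=np.mgrid[0:480,0:640]
for n in("scene","top"):
    im,d=read_camera(n); P=px2w(n,uu,vv,d); m=(d>0)&(np.hypot(P[...,0]-.564,P[...,1]-.251)<.024)&(P[...,2]>.018)&(P[...,2]<.105)
    Q=P[m]; print(n,len(Q),Q[:,2].min() if len(Q) else 0,[Q[(Q[:,2]>a)&(Q[:,2]<=a+.015)].mean(0).round(4).tolist() for a in np.arange(.02,.1,.015) if ((Q[:,2]>a)&(Q[:,2]<=a+.015)).sum()>5])
    if n=="scene": cv2.imwrite("pics/c5.png",cv2.resize(im[230:400,300:450],None,fx=3.5,fy=3.5,interpolation=2))
```

```text
[0.56255426 0.24960239 0.11078507] [ 0.28709601 -0.52965031  0.24974026]
2 x [0.7, -0.7, 16.4, 0.001, 0.003, 0.0]
scene 250 0.049082081156314517 [[0.5694, 0.2558, 0.0577], [0.5702, 0.2562, 0.0727], [0.5696, 0.2561, 0.088], [0.5719, 0.2525, 0.1004]]
top 0 0 []
```

View pics/c5.png

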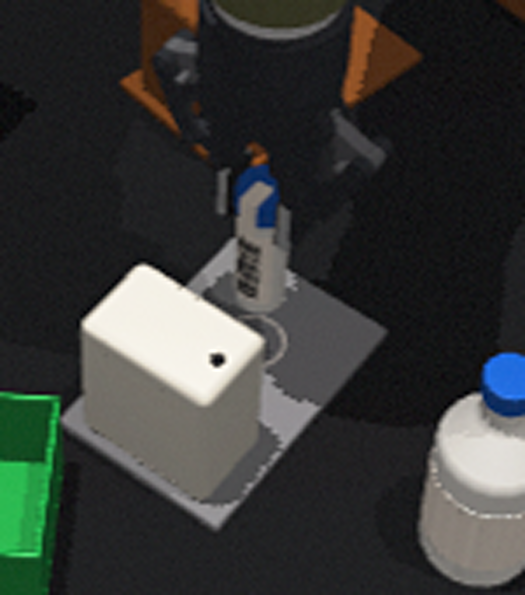

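The specimen is vertical just above the ring with its strip and bars to the window side. Final lowering in small steps.

Emit:
{"op": "arm_command", "data": {
  "moves": [-1, 0.7, -0.7, 14, 0.001, 0.003, 0, -1, 0.7, -0.7, 14, 0.001, 0.003, 0, -1, 0, 0, 2, 0, 0, 0, -1, 0, 0, 0, 0, 0, 0]
}}

```text
clock: 13.65
tcp_pos: [0.5664, 0.2515, 0.0837]
orientation: [-0.001, 0.997, -0.074, 0.003]
wrist_force: [0.7, -1.2, -0.5]
finger_gap: 0.0296
grip_force: 39.6
```

Emit:
{"op": "arm_command", "data": {
  "moves": [-1, 0, 0, 1.5, 0, 0, 0, -1, 0, 0, 1.5, 0, 0, 0, -1, 0, 0, 0, 0, 0, 0]
}}

```text
clock: 14.02
tcp_pos: [0.5666, 0.2516, 0.081]
orientation: [-0.001, 0.997, -0.074, 0.003]
wrist_force: [-0.5, -0.0, -0.6]
finger_gap: 0.0299
grip_force: 39.6
```

Run:
```python
from plan import *
p,r=now(); print(p,get_state()["wrist_force"],get_state()["ft_torque"])
leg((p,r),down(.5640,.2508,.073,-8.6),1)
```

```text
[0.56664321 0.25156173 0.0810016 ] [-0.5047351  -0.00136589 -0.55335132] [-0.02445207  0.01166694  0.04379911]
1 x [-2.5, 1.2, 8.0, -0.003, -0.005, 0.003]
```

Emit:
{"op": "arm_command", "data": {
  "moves": [-1, -2, 0.8, 1.5, -0.003, -0.005, 0.003, -1, 0, 0, 1.5, 0, 0, 0, -1, 0, 0, 1.5, 0, 0, 0, -1, 0, 0, 0, 0, 0, 0]
}}

```text
clock: 14.52
tcp_pos: [0.5644, 0.251, 0.0762]
orientation: [0.0, 0.997, -0.075, 0.0]
wrist_force: [0.1, -0.5, -0.7]
finger_gap: 0.0295
grip_force: 39.6
```

Emit:
{"op": "arm_command", "data": {
  "moves": [-1, 0, 0, 1, 0, 0, 0, -1, 0, 0, 0, 0, 0, 0]
}}

```text
clock: 14.78
tcp_pos: [0.5645, 0.2511, 0.0754]
orientation: [0.0, 0.997, -0.075, 0.0]
wrist_force: [-0.0, 0.2, -0.2]
finger_gap: 0.0295
grip_force: 39.6
```

Emit:
{"op": "arm_command", "data": {
  "moves": [-1, 0, 0, 1, 0, 0, 0, -1, 0, 0, 0, 0, 0, 0]
}}

```text
clock: 15.02
tcp_pos: [0.5645, 0.2511, 0.0744]
orientation: [0.0, 0.997, -0.075, 0.0]
wrist_force: [0.2, -0.8, -0.8]
finger_gap: 0.03
grip_force: 39.6
```

Emit:
{"op": "arm_command", "data": {
  "moves": [-1, 0, 0, 1, 0, 0, 0, -1, 0, 0, 0, 0, 0, 0]
}}

```text
clock: 15.28
tcp_pos: [0.5645, 0.2511, 0.0733]
orientation: [0.0, 0.997, -0.075, 0.0]
wrist_force: [0.1, -0.2, -0.8]
finger_gap: 0.0297
grip_force: 39.6
```

Emit:
{"op": "arm_command", "data": {
  "moves": [-1, 0, 0, 0.7, 0, 0, 0, -1, 0, 0, 0, 0, 0, 0]
}}

```text
clock: 15.52
tcp_pos: [0.5645, 0.2511, 0.0727]
orientation: [0.0, 0.997, -0.075, 0.0]
wrist_force: [-1.1, 0.1, -0.8]
finger_gap: 0.0297
grip_force: 39.6
```

Emit:
{"op": "arm_command", "data": {
  "moves": [-1, 0, 0, 0.7, 0, 0, 0, -1, 0, 0, 0, 0, 0, 0]
}}

```text
clock: 15.78
tcp_pos: [0.5646, 0.2511, 0.0721]
orientation: [0.0, 0.997, -0.075, 0.0]
wrist_force: [-0.2, -0.0, -0.5]
finger_gap: 0.0297
grip_force: 39.8
```

Emit:
{"op": "arm_command", "data": {
  "moves": [-1, 0, 0, 0.7, 0, 0, 0, -1, 0, 0, 0, 0, 0, 0]
}}

```text
clock: 16.02
tcp_pos: [0.565, 0.2511, 0.072]
orientation: [0.0, 0.997, -0.075, 0.001]
wrist_force: [-1.0, -0.3, 5.4]
finger_gap: 0.03
grip_force: 40.0
```

Emit:
{"op": "arm_command", "data": {
  "moves": [-1, 0, 0, 0.7, 0, 0, 0, -1, 0, 0, 0, 0, 0, 0]
}}

```text
clock: 16.27
tcp_pos: [0.5653, 0.2512, 0.072]
orientation: [0.0, 0.997, -0.075, 0.001]
wrist_force: [-0.6, -0.9, 8.4]
finger_gap: 0.0296
grip_force: 40.4
```

Emit:
{"op": "arm_command", "data": {
  "moves": [-1, 0, 0, 0.7, 0, 0, 0, -1, 0, 0, 0, 0, 0, 0]
}}

```text
clock: 16.52
tcp_pos: [0.5656, 0.2512, 0.072]
orientation: [-0.0, 0.997, -0.075, 0.002]
wrist_force: [-2.3, -1.3, 11.7]
finger_gap: 0.0293
grip_force: 40.7
```

Emit:
{"op": "arm_command", "data": {
  "moves": [-1, 0, 0, -1.7, 0, 0, 0, -1, 0, 0, 0, 0, 0, 0, -0.15, 0, 0, 0, 0, 0, 0, 0.0, 0, 0, 0, 0, 0, 0, 0.2, 0, 0, 0, 0, 0, 0, 0.4, 0, 0, 0, 0, 0, 0, 0.4, 0, 0, 0, 0, 0, 0],
  "newtons": 20
}}

```text
clock: 17.4
tcp_pos: [0.5645, 0.2511, 0.0716]
orientation: [0.0, 0.997, -0.075, 0.0]
wrist_force: [-0.3, -0.0, 0.6]
finger_gap: 0.0599
grip_force: 0.0
```

Emit:
{"op": "arm_command", "data": {
  "moves": [0.4, 0, 0, -10, 0, 0, 0, 0.4, 0, 0, -20, 0, 0, 0, 0.4, 0, 0, -30, 0, 0, 0, 0.4, 0, 0, -40, 0, 0, 0, 0.4, -20, 0, -40, 0, 0, 0, 0.4, -60, 0, 0, 0, 0, 0, 0.4, -60, 0, 0, 0, 0, 0, 0.4, 0, 0, 0, 0, 0, 0]
}}

```text
clock: 18.4
tcp_pos: [0.4216, 0.2722, 0.2124]
orientation: [0.001, 0.997, -0.074, -0.001]
wrist_force: [0.2, -0.5, -0.1]
finger_gap: 0.0594
grip_force: 0.0
```

```bash
python3 - <<'E'
from plan import *
np.set_printoptions(precision=4,suppress=True)
print(now()[0],get_state()["wrist_force"])
vv,uu=np.mgrid[0:480,0:640]
for n in("scene","top"):
    im,d=read_camera(n); P=px2w(n,uu,vv,d); h=cv2.cvtColor(im,cv2.COLOR_BGR2HSV)
    near=(d>0)&(np.hypot(P[...,0]-.564,P[...,1]-.251)<.03)
    Q=P[near&(P[...,2]>.012)]; t=Q[Q[:,2]>.097]; print(n,"top of cap",len(t),t.mean(0) if len(t) else 0)
    for a in (.02,.04,.06,.08):
        k=Q[(Q[:,2]>a)&(Q[:,2]<=a+.015)]
        if len(k)>5: print(a,len(k),k.mean(0))
    b=(d>0)&(h[...,0]>95)&(h[...,0]<130)&(h[...,1]>120)&(P[...,2]>.15)&(P[...,0]>.4)&(P[...,1]<-.05); print("balance",b.sum(),P[b].mean(0) if b.any() else 0)
    c=im[230:400,300:450] if n=="scene" else im[150:260,220:330]
    cv2.imwrite(f"pics/e_{n}.png",cv2.resize(c,(480,int(480*c.shape[0]/c.shape[1])),interpolation=2))
E
python3 -c "
import cv2,numpy as np
a=cv2.imread('pics/e_scene.png');b=cv2.imread('pics/e_top.png');h=400
f=lambda i:cv2.resize(i,(int(i.shape[1]*h/i.shape[0]),h)); cv2.imwrite('pics/e.png',np.hstack([f(a),f(b)]))"
```

```text
[0.4216 0.2722 0.2124] [ 0.1799 -0.4817 -0.0707]
scene top of cap 188 [0.5649 0.2544 0.1018]
0.02 23 [0.5683 0.2638 0.0282]
0.04 65 [0.5723 0.2572 0.0473]
0.06 63 [0.5729 0.2585 0.0675]
0.08 72 [0.5734 0.2568 0.088 ]
balance 220 [ 0.6257 -0.2179  0.2119]
top top of cap 133 [0.5631 0.2518 0.1006]
0.02 14 [0.5524 0.2486 0.0273]
0.04 19 [0.5546 0.2472 0.0481]
0.06 14 [0.5521 0.2468 0.0659]
0.08 18 [0.5526 0.2465 0.0893]
balance 183 [ 0.6222 -0.2266  0.2168]
```

View pics/e.png

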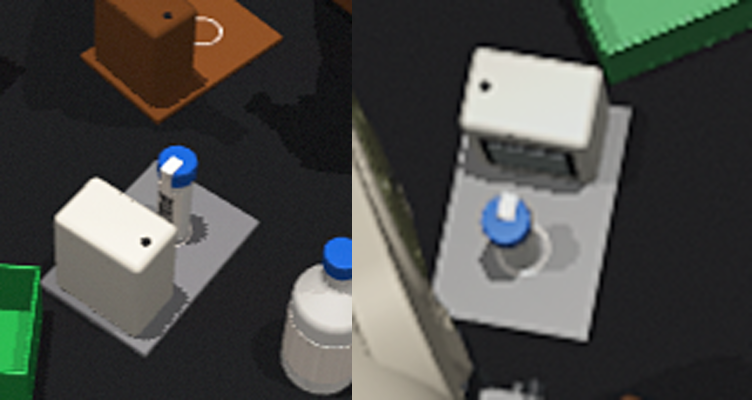

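The specimen stands upright on the ring with its strip pointing at the window. The balance is still seated and the arm is clear.

```bash
python3 -c "
from workcell import *
print(hand_in())"
```

```text
the job is handed in; nothing more can be done
None
```

I handed the job in at about 18 s on the robot's clock; `hand_in` returned no verdict, but in the last pictures the specimen stood upright on the grey reader's ring, label to the window, the balance seated and the arm clear. I did not turn the rotor, because the specimen already pointed towards the arm.

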